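# Hold the spring-loaded length gauge at its set mark

## Robot

A 6-joint arm with a two-finger parallel gripper is mounted at the origin on the work surface. World frame = base frame: x ahead of the robot, y to its left, z up, the work surface at z = 0. Lengths are in m, angles in rad, forces in N, time in s.
With the tool pointing down it reaches from about 0.375 to 0.9 m from the base axis. Payload 3.1 kg.
Tool frame: the origin (TCP) lies between the finger pads; the fingertips stand robot.tip_extent ahead of it and the grasp point (between the pads) lies 3 mm ahead of it (robot.tip_extent is the distance from the TCP to the fingertips, in m); z points along the fingers, x is the direction in which the jaws open and shut, and the axes are right-handed (so a half turn about z gives the same grasp; the last joint's range is limited). The gripper opens to 87 mm and grips with 3 to 60 N. Pads are 19 mm wide; open, the fingers measure 117 mm over their backs; the gripper's body (75 mm by 190 mm) begins 51 mm behind the grasp point.
Start: joints at [1.032, 0.527, 1.433, -0, 1.181, -0.178], TCP at [0.221, 0.585, 0.245] pointing down, gripper open.
Joint ranges: [-3.08, 3.08], [-0.75, 2.2], [0.22, 2.44], [-1.43, 4.57], [0, 2.65], [-2.85, 2.85]. Speed limits (rad/s): [2.79, 2.79, 3.14, 3.14, 3.14, 3.14].

## Interface

Orientations are given as a unit quaternion [x, y, z, w].
In Python, from rig import robot, cams gives the robot as it stands.
- The arm moves only by the tool carry_out, never from a script. Its argument "steps" is a list of rows, each a list of 3 entries, a list of its own where there are three numbers: the shift along the world's x, y, z in cm, then the turn about the world's z in degrees, then the closure, from 0 (fully open) to 1 (shut). In form: [[[dx, dy, dz], spin, fingers], ...]. A call has 1 to 10 rows; each row shifts and turns the pose as measured when the row begins; what a row does not reach is not made up. A row lasts 1/10 s, in which the tool goes at most 50 mm and 8.59 degrees, less where a joint would pass 70% of its speed; a pose out of reach is approached as far as the arm can. A call with a gripper value outside its range is refused whole. The fingers move at their own pace and stop on an object; "squeeze" is the grip in N (left out, the last holds). Time passes only in rows, so rows that do not move let the fingers close. It gives the time, the measured TCP pose, the force and the opening at its end, in the units of the state.
- robot.get_obs(): the state, without advancing time (a new reading comes with each control period).
- cams.camera(name): name is "side" or "top" or "wrist"; returns a dict with "pixels" (384x512x3 uint8, red, green, blue), "fx", "fy", "cx", "cy" (pixels), "eye" and "rotation" of the camera in the world. Camera axes: x right, y up, looking along -z (the intrinsics and any distortion apply to the point x, -y, -z); pixel columns grow to the right and rows downward; lengths in m; the calibration is good to about 2 mm. A picture is of the moment at which its call begins. There is no depth.
- robot.hand_in(): hands the job in, once; it reports no verdict.
The state is a dict: "time": time; "q": joint angles; "joint_velocities": joint speeds; "joint_torque": joint torques, N m; "position": TCP position; "tool_rot": TCP orientation; "ft_force": force on the tool from outside, world axes, zero at the start; "moment": the same for the moment, N m; "grip_width": finger opening in m.
Only numpy, scipy, OpenCV 4.12 (cv2) and the standard library are available. Lean on these libraries where they do the work, as an engineer would, in place of code of your own. Each camera call takes 0.05 s, during which the arm holds its last target. There are 200 camera calls.

## Task

Pull the drawer of the low bench-top chest open to its stop by its handle. In the drawer, squeeze the lock button on the head of the telescoping gauge to release it, and draw the head out along its scale, against its return spring, until its pointer lines up with the steel marker clamped on the scale. Finish while holding it there, the button still squeezed, with the drawer still open and the things lying around left undisturbed.

Things in the scene. Friction and masses are not known exactly. Their poses are not given: they have to be found in the camera images.
- chest: low plywood drawer chest fixed on the bench, 225 deep (x) x 440 wide (y) x 100 high mm; origin at the centre of its underside, on the bench top. Its own -x is its front, towards the robot; yaw varies
- chest_drawer0 (a joint): how far the chest's one drawer is pulled out, along the chest's -x: 0 shut, 0.155 m at its stop; starts ajar at 0.03 to 0.065. Drag 3 to 4 N; stays where left. Front panel's top edge 87 mm, side walls' tops 78 mm, inner floor 22 mm above the bench; inside 180 (x) x 398 (y) mm. Until opened, the chest's top hides most of the gauge
- chest_drawer0_handle (a point): middle of the drawer's round steel bar handle: the bar lies level along the chest's y, 120 mm long, 11 mm thick, its axis 40 mm in front of the drawer's front panel and 62 mm above the bench, with a post near each end. Axes as the chest's
- gauge_arm (a joint): how far the gauge's telescoping arm is drawn out, along the chest's +y: 0 home, where the lock's tooth holds it (about 1 mm of play), 0.12 m at its end stop. A return spring pulls it home with 2 N (home) to 3 N (end), plus 0.4 N of friction; let go, it runs back
- gauge_head (a point): point on the arm's grey head, a block 24 (x) x 52 (y) x 46 (z) mm: the middle of its x and y, 16 mm under its top, 64 mm above the bench, on the lock button's axis. Axes as the chest's. Moves with drawer and arm. At home the head stands just clear of an aluminium sleeve on its -y side, 26 mm wide, its top 54 mm above the bench
- button_face (a point): centre of the outer face of the lock button, a round black button of 24 mm diameter on the head's back (+x) side, standing 8 mm proud of it and moving with it. Squeezed across x, head and button are 32 mm wide free and 26.5 with the button fully in. Axes as the chest's
- lock_button (a joint): how far the lock button is pressed in, along the chest's -x: 0 out, 0.0055 m fully in; spring of 3 N at first to 8 N fully in. Beyond about 0.004 its tooth clears the keeper and the arm can leave home; it springs out when let go
- pointer_tip (a point): tip of the steel pointer, a level bar 3 mm wide (y) and 3 mm high standing out from the head's front (-x) side, 22 mm further to +y than the head's middle; the tip is 45 mm to -x of the head's middle, 40 mm above the bench. Moves with the arm. Axes as the chest's
- marker_tip (a point): the steel marker clamped on the scale: upright fin 3 mm thick (y), 12 long (x), top 48 mm above the bench, on a dark saddle 9 mm wide; point at the fin's end next to the pointer, mid-plane. Set at 45 to 105 mm of draw. The scale is an aluminium strip with black lines each 10 mm between the gauge and the drawer's front. Lined up: same y as the pointer tip in the chest's axes; they pass 2.5 mm apart in x
- clamp: bystander: black bar clamp lying on the bench right of the chest, about 290 x 80 x 24 mm, origin near the middle of its bar, underside
- glue: bystander: white glue bottle, 56 mm diameter, 150 high, standing on the bench left of the chest, origin at the centre of its base
- sanding_block: bystander: cork sanding block 60 x 110 x 30 mm lying on the chest's top, origin at the centre of its underside
- driver: bystander: screwdriver lying on the bench left of the chest, about 200 mm long, wooden handle, origin within its length

How it is judged:
By the outcome, as a careful person would: the job done as asked, in the order asked, and still so for the second after the job is handed in, while the arm keeps its last pose, push and grip.
It also fails if it takes over 45 s, if anything falls off the work surface, if the arm or the gripper's body presses on something with over 40 N, if the wrist force passes 120 N, or if a joint passes its speed limit or range.

## Working session

There is one attempt and no reset: what is moved stays moved. The work goes in short steps, Python scripts to look and compute and a tool call to move; the robot and the scene stay as the last step left them, time stands still between calls to the robot, and variables do not carry over. Pictures are saved under pics/ and viewed, about 8 in all and at most 12, crops included, and the job is handed in when it is done.

Besides the shell and the picture viewer there is one more tool, called after "Call:" as name(argument=value, ...) on one line, values as JSON. carry_out: Moves the arm, as the interface text tells. Its arguments: {"type":"object","properties":{"steps":{"type":"array"},"squeeze":{"type":"number"}},"required":["steps"]}

```bash
ls; mkdir -p pics; cat > h.py <<'E'
import numpy as np, cv2
from rig import robot, cams
def shot(name,fn,crop=None,scale=1):
    c=cams.camera(name); im=c["pixels"][:,:,::-1]
    cv2.imwrite("pics/raw_"+fn+".png",im)
    if crop: a,b,d,e=crop; im=im[b:e,a:d]
    if scale!=1: im=cv2.resize(im,None,fx=scale,fy=scale,interpolation=cv2.INTER_CUBIC)
    cv2.imwrite("pics/"+fn+".png",im)
    np.save("pics/"+fn+".npy",{k:v for k,v in c.items() if k!="pixels"},allow_pickle=True)
    return c
def load(fn): return np.load("pics/"+fn+".npy",allow_pickle=True).item()
def ray(c,u,v):
    d=np.array([(u-c["cx"])/c["fx"],-(v-c["cy"])/c["fy"],-1.0])
    return np.asarray(c["eye"]),np.asarray(c["rotation"])@d
def at_z(c,u,v,z):
    o,d=ray(c,u,v); return o+d*(z-o[2])/d[2]
def proj(c,p):
    q=np.asarray(c["rotation"]).T@(np.asarray(p)-np.asarray(c["eye"]))
    return c["cx"]+c["fx"]*q[0]/-q[2], c["cy"]-c["fy"]*q[1]/-q[2]
E
python3 - <<'E'
from h import *
o=robot.get_obs(); print({k:np.round(v,4) for k,v in o.items()}, robot.tip_extent)
a=shot("top","top1"); b=shot("side","side1")
print({k:v for k,v in a.items() if k!="pixels"})
print({k:v for k,v in b.items() if k!="pixels"})
cv2.imwrite("pics/both.png",cv2.resize(np.vstack([cv2.imread("pics/top1.png")]),(800,600)))
E
```

```text
pics
{'time': np.float64(0.0), 'q': array([ 1.0315,  0.5285,  1.4339, -0.    ,  1.1814, -0.1785]), 'joint_velocities': array([ 0.0001,  0.0011, -0.0018,  0.0002, -0.0002, -0.0005]), 'joint_torque': array([-3.00000e-04, -4.40039e+01, -1.76592e+01,  6.32000e-02,
        5.82000e-02, -2.00000e-04]), 'position': array([0.2203, 0.5842, 0.2436]), 'tool_rot': array([ 8.225e-01,  5.688e-01, -1.000e-03,  5.000e-04]), 'ft_force': array([-0.0284, -0.9989, -0.691 ]), 'moment': array([-0.0661, -0.0244,  0.0308]), 'grip_width': np.float64(0.0874)} 0.022
{'fx': 487.8335005242597, 'fy': 487.8335005242597, 'cx': 249.14812069675287, 'cy': 200.7231335249109, 'eye': array([0.36195226, 0.04132888, 1.46917397]), 'rotation': array([ 0.05649534, -0.06714433, -0.6948815 ,  0.71375039])}
{'fx': 407.71420706544, 'fy': 407.71420706544, 'cx': 250.50557596675017, 'cy': 187.8409356432265, 'eye': array([ 0.05588836, -0.94340828,  0.91021349]), 'rotation': array([ 0.44121304, -0.12127438, -0.2328965 ,  0.8581275 ])}
```

```bash
sed -i 's/np.asarray(c\["rotation"\])/R.from_quat(c["rotation"]).as_matrix()/; 1a from scipy.spatial.transform import Rotation as R' h.py; grep -n as_matrix h.py
```

```text
15:    return np.asarray(c["eye"]),R.from_quat(c["rotation"]).as_matrix()@d
19:    q=R.from_quat(c["rotation"]).as_matrix().T@(np.asarray(p)-np.asarray(c["eye"]))
```

View pics/both.png

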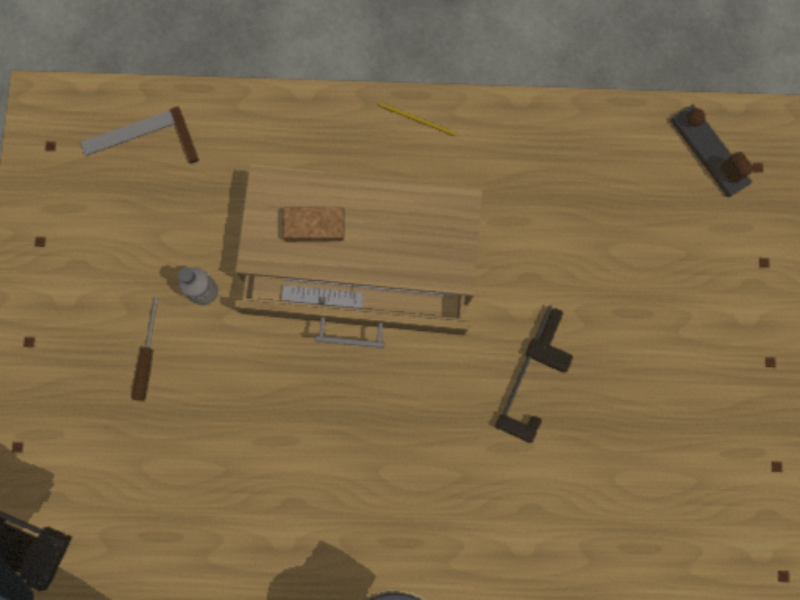

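View pics/side1.png

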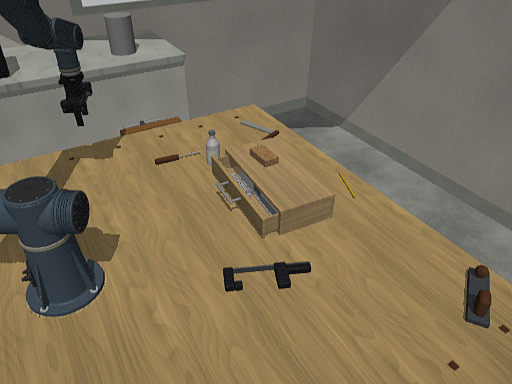

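```bash
python3 - <<'E'
from h import *
c=load("top1")
P=lambda u,v,z: at_z(c,u/1.5625,v/1.5625,z)
bl,br,fr,fl=[P(u,v,.1) for u,v in[(247,167),(481,189),(473,294),(237,272)]]
print(bl,br,fr,fl,np.linalg.norm(bl-br),np.linalg.norm(bl-fl))
h1,h2=P(318,340,.066),P(382,345,.066)
print(h1,h2,(h1+h2)/2)
for a,b in((br,bl),(fr,fl),(h2,h1)):
    d=a-b; print(np.degrees(np.arctan2(*( (b-a)[[1,0]] )))-90)
print('front mid',(fr+fl)/2)
print('marker',P(322,299,.048))
print('panel',P(237,309,.087),P(466,330,.087))
print('clamp',[P(u,v,.02) for u,v in[(499,425),(550,310),(570,365)]]); print('glue',P(187,275,.15)); print('driver',P(140,398,.02),P(155,300,.01))
r=R.from_quat(robot.get_obs()["tool_rot"]).as_matrix(); print(r)
E
```

```text
[0.87699432 0.29854422 0.1       ] [ 0.84751408 -0.14288059  0.1       ] [ 0.64536742 -0.12902912  0.1       ] [0.67407499 0.30515641 0.1       ] 0.4424081274242611 0.20302703620372575
[0.55702907 0.1542566  0.066     ] [0.55095737 0.03531539 0.066     ] [0.55399322 0.09478599 0.066     ]
-3.8207835267369177
-3.7827880207314877
-2.922297705962123
front mid [0.6597212  0.08806364 0.1       ]
marker [0.6381878 0.1513897 0.048    ]
panel [0.60743057 0.30348654 0.087     ] [ 0.58017341 -0.11817287  0.087     ]
clamp [array([ 0.41110976, -0.18967329,  0.02      ]), array([ 0.63456792, -0.2887916 ,  0.02      ]), array([ 0.52847398, -0.32601095,  0.02      ])]
glue [0.65467519 0.38312451 0.15      ]
driver [0.4439852  0.48797909 0.02      ] [0.63432312 0.47762824 0.01      ]
[[ 3.52936547e-01  9.35646755e-01 -9.71079021e-04]
 [ 9.35645457e-01 -3.52937714e-01 -1.59636231e-03]
 [-1.83636163e-03 -3.45171073e-04 -9.99998254e-01]]
```

Call:
carry_out(steps=[[[2.7, -4.0, 0], -7.3, 0.3], [[2.7, -4.0, 0], -7.3, 0.6], [[2.7, -4.0, 0], -7.3, 0.6], [[2.7, -4.0, 0], -7.3, 0.6], [[2.7, -4.0, 0], -7.3, 0.6], [[2.7, -4.0, 0], -7.3, 0.6], [[2.7, -4.0, 0], -7.3, 0.6], [[2.7, -4.0, 0], -7.3, 0.6], [[2.7, -4.0, 0], -7.3, 0.6], [[2.7, -4.0, 0], -7.3, 0.6]])

```text
time: 1.1
position: [0.4915, 0.1735, 0.2402]
tool_rot: [0.999, -0.051, -0.002, -0.001]
ft_force: [0.7, 1.2, 0.4]
grip_width: 0.0347
```

Call:
carry_out(steps=[[[2.5, -4.0, 0], 1, 0.6], [[2.5, -3.5, 0], 0, 0.6], [[0, 0, 0], 0, 0.6]])

```text
time: 1.4
position: [0.5468, 0.0896, 0.2396]
tool_rot: [0.999, -0.047, -0.001, -0.0]
ft_force: [-0.3, -0.3, 0.4]
grip_width: 0.0348
```

```bash
python3 - <<'E'
from h import *
o=robot.get_obs(); print(np.round(o["position"],4), np.degrees(2*np.arctan2(*o["tool_rot"][[1,0]])), o["grip_width"],o["ft_force"])
c=shot("wrist","w1",scale=1.5); print(c["eye"],c["rotation"],c["fx"])
print('proj handle',proj(c,(.554,.0948,.062)))
E
```

```text
[0.5468 0.0896 0.2396] -5.412803829866284 0.03483809107208508 [-0.28038594 -0.30256035  0.37971535]
[0.55458116 0.17170442 0.38066476] [-0.15039853  0.00770991 -0.04644899  0.98750358] 292.63826335525533
proj handle (np.float64(262.0170524270263), np.float64(171.308146454444))
```

View pics/w1.png

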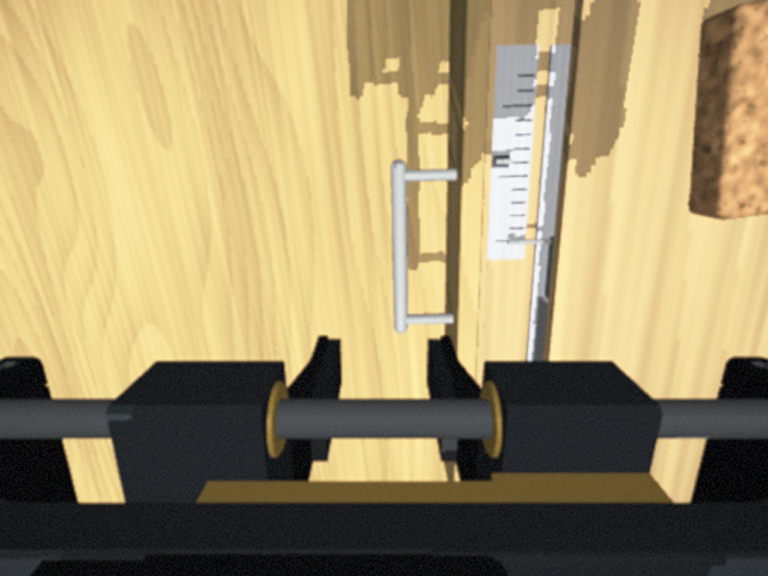

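```bash
python3 - <<'E'
from h import *
c=load("w1"); P=lambda u,v,z: at_z(c,u/1.5,v/1.5,z)
h1,h2=P(399,160,.066),P(401,331,.066); print(h1,h2,(h1+h2)/2,np.linalg.norm(h1-h2),np.degrees(np.arctan2(*(h1-h2)[[1,0]]))-90)
print('marker',P(503,160,.048),'pointer',P(510,241,.041))
E
```

```text
[0.56411705 0.16368713 0.066     ] [0.55499894 0.03648208 0.066     ] [0.55955799 0.1000846  0.066     ] 0.12753142459743594 -4.099972565134465
marker [0.64006909 0.15610662 0.048     ] pointer [0.64651698 0.09393339 0.041     ]
```

Call:
carry_out(steps=[[[1.0, 0.7, -4.0], 1.4, 0.6], [[0, 0, -4.5], 0, 0.6], [[0, 0, -4.5], 0, 0.6], [[0, 0, -2.0], 0, 0.6], [[0, 0, 0], 0, 0.6]])

```text
time: 1.95
position: [0.5514, 0.1032, 0.0859]
tool_rot: [0.999, -0.033, -0.002, -0.002]
ft_force: [-0.2, -0.3, 1.0]
grip_width: 0.0348
```

Call:
carry_out(steps=[[[0.5, -0.4, -1.2], 0, 0.6], [[0, 0, -0.9], 0, 0.6], [[0, 0, 0], 0, 0.6]])

```text
time: 2.25
position: [0.5566, 0.1011, 0.0654]
tool_rot: [1.0, -0.031, -0.001, -0.002]
ft_force: [-0.2, 0.2, 0.8]
grip_width: 0.0346
```

Call:
carry_out(steps=[[[0, 0, 0], 0, 1], [[0, 0, 0], 0, 1], [[0, 0, 0], 0, 1], [[0, 0, 0], 0, 1], [[0, 0, 0], 0, 1]], squeeze=20)

```text
time: 2.75
position: [0.559, 0.1011, 0.0683]
tool_rot: [0.999, -0.032, 0.002, -0.002]
ft_force: [-0.1, 0.2, -4.7]
grip_width: 0.01
```

Call:
carry_out(steps=[[[-1, 0.07, 0], 0, 1], [[-1.5, 0.1, 0], 0, 1], [[-1.5, 0.1, 0], 0, 1], [[-1.5, 0.1, 0], 0, 1], [[-1.5, 0.1, 0], 0, 1], [[-1, 0.07, 0], 0, 1]])

```text
time: 3.35
position: [0.4885, 0.106, 0.0683]
tool_rot: [0.999, -0.033, 0.016, -0.003]
ft_force: [2.8, -0.1, -7.0]
grip_width: 0.0102
```

Call:
carry_out(steps=[[[-1, 0.07, -0.1], 0, 1], [[-1, 0.07, -0.1], 0, 1], [[-1, 0.07, 0], 0, 1], [[-0.8, 0.05, 0], 0, 1]])

```text
time: 3.75
position: [0.454, 0.1084, 0.0683]
tool_rot: [0.999, -0.033, 0.023, -0.003]
ft_force: [2.4, 0.1, -3.5]
grip_width: 0.0105
```

Call:
carry_out(steps=[[[-0.8, 0.05, 0], 0, 1], [[-0.8, 0.05, 0], 0, 1], [[-0.6, 0.04, 0], 0, 1]])

```text
time: 4.05
position: [0.4517, 0.1085, 0.0685]
tool_rot: [0.998, -0.033, 0.045, -0.003]
ft_force: [10.2, -1.1, -13.3]
grip_width: 0.0102
```

Call:
carry_out(steps=[[[0, 0, 0], 0, 0.6], [[0, 0, 0], 0, 0.6], [[0, 0, 0], 0, 0.6]])

```text
time: 4.35
position: [0.4483, 0.1085, 0.0678]
tool_rot: [0.999, -0.033, 0.042, -0.003]
ft_force: [0.7, -0.6, 0.0]
grip_width: 0.0269
```

Call:
carry_out(steps=[[[0, 0, 2], 0, 0.6], [[0, 0, 4], 0, 0.6], [[0.5, 0, 4.5], 0, 0.6], [[3, 0, 4.5], 0, 0.5], [[4.5, -1, 2], 0, 0.4], [[4.5, -1, 0], 0, 0.4], [[0, 0, 0], 0, 0.4]])

```text
time: 5.05
position: [0.5598, 0.0893, 0.2423]
tool_rot: [0.999, -0.032, 0.029, -0.002]
ft_force: [-1.5, -0.7, -0.4]
grip_width: 0.0509
```

```bash
python3 - <<'E'
from h import *
o=robot.get_obs(); print(np.round(o["position"],4), R.from_quat(o["tool_rot"]).as_matrix().round(3), o["grip_width"],o["ft_force"])
c=shot("wrist","w2",scale=1.5); print(c["eye"],c["rotation"])
c=shot("top","t2",crop=(120,80,360,300),scale=2.5)
E
```

```text
[0.5598 0.0893 0.2423] [[ 0.996 -0.064  0.058]
 [-0.064 -0.998  0.003]
 [ 0.058 -0.006 -0.998]] 0.0508608074839146 [-1.46493974 -0.66722883 -0.42981802]
[0.5567351  0.17132513 0.38359647] [-0.14835723 -0.02386183 -0.03568955  0.98800152]
```

View pics/w2.png

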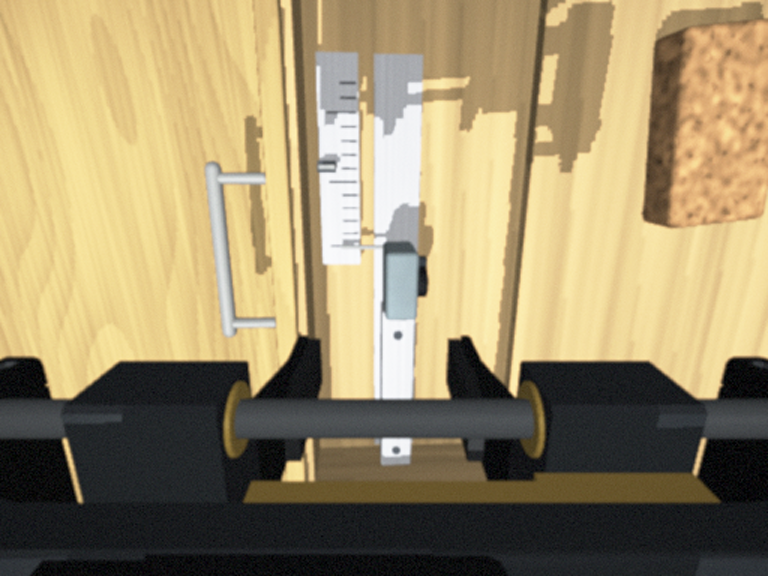

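View pics/t2.png

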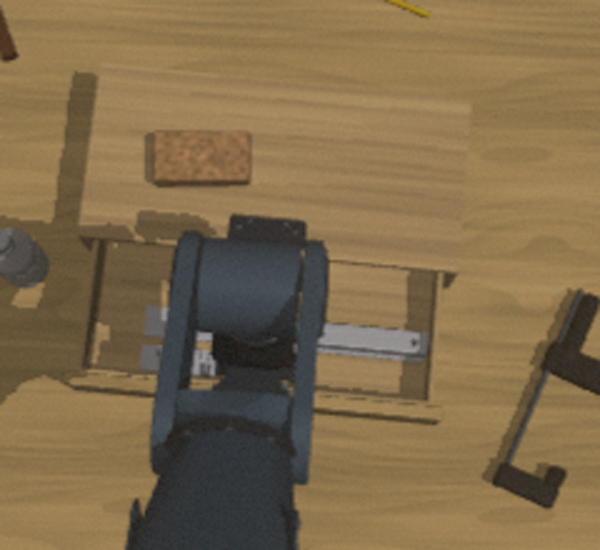

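```bash
python3 - <<'E'
from h import *
c=load("w2"); P=lambda u,v,z: at_z(c,u/1.5,v/1.5,z)
y=np.radians(-4.0); X=np.array([np.cos(y),np.sin(y)]);Y=np.array([-np.sin(y),np.cos(y)])
q=[P(u,v,.08)for u,v in[(386,251),(416,252),(416,318),(386,318)]]
h=np.mean(q,0); print(q,'head',h,np.linalg.norm(q[0]-q[1]),np.linalg.norm(q[1]-q[2]))
d=lambda p:np.round([(p-h)[:2]@X,(p-h)[:2]@Y],4)
pt=P(332,245,.0415);mk=P(328,165,.048)
for n,p in dict(ptr=pt,mk=mk,btn=P(427,275,.064),block=P(650,200,.13),panel=P(298,200,.087),chestfront=P(528,200,.1),h1=P(211,163,.066),h2=P(231,334,.066)).items(): print(n,p.round(4),d(p))
print("draw",(mk-pt)[:2]@Y, 'go to TCP', h[:2]+X*.0015)
E
```

```text
[array([0.57173767, 0.10336854, 0.08      ]), array([0.59299437, 0.10101652, 0.08      ]), array([0.59089258, 0.05087459, 0.08      ]), array([0.56859993, 0.05279418, 0.08      ])] head [0.58105614 0.07701346 0.08      ] 0.021386429962083408 0.05018596911529271
ptr [0.5314 0.1028 0.0415] [-0.0513  0.0223]
mk [0.5348 0.1637 0.048 ] [-0.0522  0.0832]
btn [0.6026 0.0788 0.064 ] [0.0213 0.0033]
block [0.7272 0.1334 0.13  ] [0.1418 0.0664]
panel [0.5155 0.1437 0.087 ] [-0.0701  0.0619]
chestfront [0.6652 0.1346 0.1   ] [0.0799 0.0633]
h1 [0.4568 0.1706 0.066 ] [-0.1305  0.0847]
h2 [0.4496 0.0445 0.066 ] [-0.1289 -0.0417]
draw 0.06096631436186095 go to TCP [0.58255248 0.07690882]
```

Call:
carry_out(steps=[[[2.1, -1.2, -3], 0, 0.4], [[0, 0, -4.5], 0, 0.4], [[0, 0, -3.5], 0, 0.4], [[0, 0, -1], 0, 0.4], [[0, 0, 0], 0, 0.4]])

```text
time: 5.65
position: [0.5629, 0.0809, 0.1157]
tool_rot: [0.999, -0.03, 0.016, -0.003]
ft_force: [0.3, 0.2, 0.3]
grip_width: 0.0524
```

Call:
carry_out(steps=[[[1.8, -0.3, 0], 0, 0.4], [[0, 0, 0], 0, 0.4]])

```text
time: 5.85
position: [0.579, 0.0788, 0.1171]
tool_rot: [0.999, -0.029, 0.015, -0.003]
ft_force: [-0.2, -0.5, 0.4]
grip_width: 0.0524
```

```bash
python3 - <<'E'
from h import *
o=robot.get_obs(); print(np.round(o["position"],4), R.from_quat(o["tool_rot"]).as_matrix().round(3), o["grip_width"],o["ft_force"])
c=shot("wrist","w3",crop=(150,100,400,330),scale=2.5)
E
```

```text
[0.579  0.0788 0.1171] [[ 0.998 -0.059  0.031]
 [-0.059 -0.998  0.005]
 [ 0.03  -0.007 -1.   ]] 0.052365918410644266 [-0.21526748 -0.51333227  0.37674685]
```

View pics/w3.png

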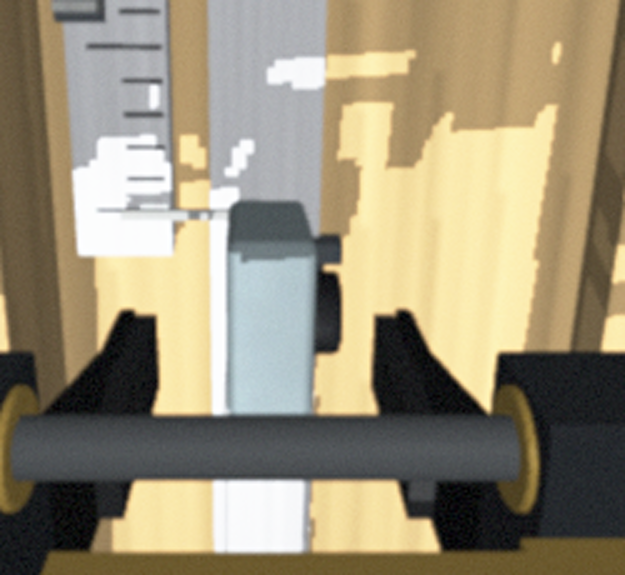

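Call:
carry_out(steps=[[[0.3, 0, -1.3], 0, 0.4], [[0, 0, -1], 0, 0.4], [[0, 0, 0], 0, 0.4]])

```text
time: 6.2
position: [0.5783, 0.0799, 0.0946]
tool_rot: [0.999, -0.029, 0.014, -0.003]
ft_force: [-0.6, 0.1, -0.0]
grip_width: 0.0523
```

Call:
carry_out(steps=[[[0.5, -0.1, -1], 0, 0.4], [[0.2, 0, -1], 0, 0.4], [[0.1, 0, -0.7], 0, 0.4], [[0, 0, 0], 0, 0.4]])

```text
time: 6.6
position: [0.5861, 0.0789, 0.0646]
tool_rot: [0.999, -0.029, 0.013, -0.003]
ft_force: [-0.7, 0.4, -0.3]
grip_width: 0.052
```

Call:
carry_out(steps=[[[-0.4, 0, 0.25], 0, 0.4], [[0, 0, 0], 0, 0.4]])

```text
time: 6.8
position: [0.5815, 0.0789, 0.0666]
tool_rot: [1.0, -0.029, 0.012, -0.003]
ft_force: [-0.0, -0.4, -0.5]
grip_width: 0.0523
```

Now squeeze.

Call:
carry_out(steps=[[[0, 0, 0], 0, 1], [[0, 0, 0], 0, 1], [[0, 0, 0], 0, 1], [[0, 0, 0], 0, 1], [[0, 0, 0], 0, 1], [[0, 0, 0], 0, 1]], squeeze=20)

```text
time: 7.4
position: [0.5826, 0.0788, 0.0681]
tool_rot: [0.999, -0.029, 0.014, -0.003]
ft_force: [1.3, -0.8, -1.4]
grip_width: 0.0258
```

Call:
carry_out(steps=[[[0.03, 0.5, 0], 0, 1], [[0.06, 1, 0], 0, 1], [[0.06, 1, 0], 0, 1], [[0.06, 1, 0], 0, 1], [[0.06, 1, 0], 0, 1], [[0, 0, 0], 0, 1]])

```text
time: 8.0
position: [0.5859, 0.1265, 0.0681]
tool_rot: [0.999, -0.028, 0.015, -0.002]
ft_force: [-0.6, -1.6, 0.3]
grip_width: 0.0262
```

```bash
python3 - <<'E'
from h import *
o=robot.get_obs(); print(np.round(o["position"],4), o["grip_width"],o["ft_force"])
c=shot("wrist","w4",crop=(150,100,400,330),scale=2.5); print(c["eye"],c["rotation"])
c=shot("top","t4")
E
```

```text
[0.5859 0.1265 0.0681] 0.02620993202852529 [-0.57380004 -1.58547609  0.26535592]
[0.58633977 0.2083959  0.20953315] [-0.14851924 -0.01010414 -0.03006758  0.98840067]
```

View pics/w4.png

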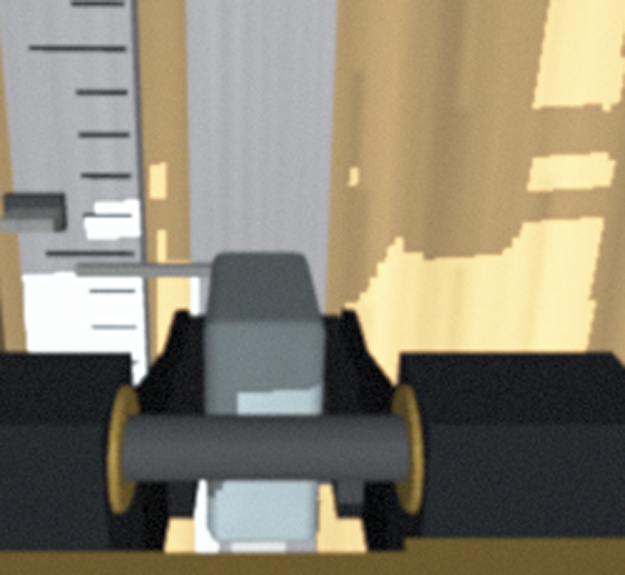

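Call:
carry_out(steps=[[[0.03, 0.6, 0], 0, 1], [[0.03, 0.55, 0], 0, 1], [[0, 0, 0], 0, 1]])

```text
time: 8.4
position: [0.5867, 0.1371, 0.0681]
tool_rot: [0.999, -0.029, 0.015, -0.002]
ft_force: [0.9, -1.7, 0.6]
grip_width: 0.0263
```

```bash
python3 - <<'E'
from h import *
o=robot.get_obs(); print(np.round(o["position"],4), o["grip_width"],o["ft_force"])
c=shot("wrist","w5",crop=(145,160,215,212),scale=11); print(c["eye"],c["rotation"])
E
```

```text
[0.5867 0.1371 0.0681] 0.026262283522221548 [ 0.91565234 -1.72679749  0.55867675]
[0.58722442 0.21909701 0.2094789 ] [-0.14886569 -0.00991817 -0.03079787  0.98832795]
```

View pics/w5.png

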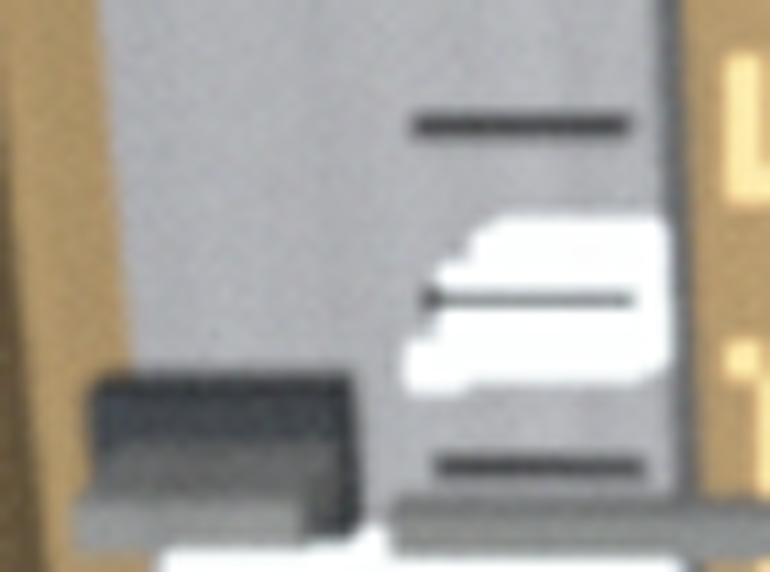

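```bash
python3 - <<'E'
from h import *
im=cv2.imread("pics/raw_w5.png").astype(float).mean(2)
for n,(a,b) in dict(fin=(156,170),ptip=(182,186),p2=(186,192),p3=(196,205)).items():
    print(n,[(r,int(im[r,a:b].mean())) for r in range(196,215)])
c=load("w5")
y=np.radians(-4.0); Y=np.array([-np.sin(y),np.cos(y)])
for r in (204,204.5,205,208,209,210,210.5,211): print(r,'fin',at_z(c,173,r,.048)[:2]@Y,'ptr z.0415',at_z(c,181,r,.0415)[:2]@Y,'z.0385',at_z(c,181,r,.0385)[:2]@Y)
E
```

```text
fin [(196, 67), (197, 73), (198, 72), (199, 76), (200, 88), (201, 98), (202, 102), (203, 101), (204, 105), (205, 122), (206, 141), (207, 147), (208, 148), (209, 166), (210, 213), (211, 225), (212, 226), (213, 226), (214, 226)]
ptip [(196, 190), (197, 181), (198, 181), (199, 182), (200, 178), (201, 156), (202, 144), (203, 155), (204, 155), (205, 128), (206, 121), (207, 136), (208, 140), (209, 141), (210, 185), (211, 249), (212, 254), (213, 253), (214, 254)]
p2 [(196, 179), (197, 178), (198, 179), (199, 179), (200, 170), (201, 118), (202, 76), (203, 121), (204, 144), (205, 128), (206, 122), (207, 134), (208, 142), (209, 142), (210, 183), (211, 249), (212, 254), (213, 253), (214, 254)]
p3 [(196, 178), (197, 179), (198, 180), (199, 180), (200, 174), (201, 138), (202, 101), (203, 128), (204, 148), (205, 128), (206, 120), (207, 136), (208, 142), (209, 141), (210, 183), (211, 249), (212, 254), (213, 253), (214, 254)]
204 fin 0.20175217447665986 ptr z.0415 0.19943402096570878 z.0385 0.19836081498923117
204.5 fin 0.201443988191931 ptr z.0415 0.1991131674728621 z.0385 0.19803423125012717
205 fin 0.20113547615295424 ptr z.0415 0.19879197455522354 z.0385 0.19770730202431314
208 fin 0.19927753406469131 ptr z.0415 0.1968576588707703 z.0385 0.19573844065013452
209 fin 0.1986555904467967 ptr z.0415 0.1962101470141689 z.0385 0.19507936462959055
210 fin 0.19803232504902982 ptr z.0415 0.1955612578917594 z.0385 0.19441888674611738
210.5 fin 0.1977201953652285 ptr z.0415 0.19523629548196098 z.0385 0.19408812070732934
211 fin 0.19740773365325787 ptr z.0415 0.19491098710467136 z.0385 0.19375700252228328
```

Call:
carry_out(steps=[[[0.02, 0.3, 0], 0, 1], [[0, 0, 0], 0, 1], [[0, 0, 0], 0, 1]])

```text
time: 8.75
position: [0.5868, 0.1397, 0.0681]
tool_rot: [0.999, -0.029, 0.014, -0.002]
ft_force: [0.9, -3.2, -0.1]
grip_width: 0.0263
```

```bash
cat > m.py <<'E'
import sys
from h import *
fn=sys.argv[1]
o=robot.get_obs(); print(np.round(o["position"],4), o["grip_width"],o["ft_force"])
c=shot("wrist",fn,crop=(145,160,215,222),scale=9)
im=cv2.imread(f"pics/raw_{fn}.png").astype(float).mean(2)
for n,(a,b) in dict(fin=(158,170),p=(184,190),p3=(196,205)).items():
    print(n,[(r,int(im[r,a:b].mean())) for r in range(198,220)])
y=np.radians(-4.0); Y=np.array([-np.sin(y),np.cos(y)])
for r in (205,210,215): print(r,'fin',at_z(c,165,r,.048)[:2]@Y,'ptr',at_z(c,186,r,.0415)[:2]@Y)
E
python3 m.py w6
```

```text
[0.5868 0.1397 0.0681] 0.02630510953199153 [ 0.86087595 -3.16288805 -0.14107194]
fin [(198, 86), (199, 62), (200, 67), (201, 71), (202, 72), (203, 77), (204, 90), (205, 98), (206, 102), (207, 102), (208, 102), (209, 116), (210, 138), (211, 148), (212, 147), (213, 160), (214, 211), (215, 236), (216, 238), (217, 243), (218, 245), (219, 244)]
p [(198, 179), (199, 180), (200, 179), (201, 179), (202, 179), (203, 178), (204, 162), (205, 129), (206, 120), (207, 135), (208, 142), (209, 142), (210, 170), (211, 238), (212, 253), (213, 253), (214, 253), (215, 253), (216, 253), (217, 253), (218, 254), (219, 254)]
p3 [(198, 179), (199, 179), (200, 179), (201, 179), (202, 181), (203, 178), (204, 162), (205, 130), (206, 120), (207, 136), (208, 142), (209, 141), (210, 170), (211, 238), (212, 253), (213, 253), (214, 253), (215, 253), (216, 253), (217, 253), (218, 254), (219, 254)]
205 fin 0.20378285331431012 ptr 0.20144438556723013
210 fin 0.2006819438347896 ptr 0.19821169493230617
215 fin 0.19754790033751976 ptr 0.19494438663458444
```

View pics/w6.png

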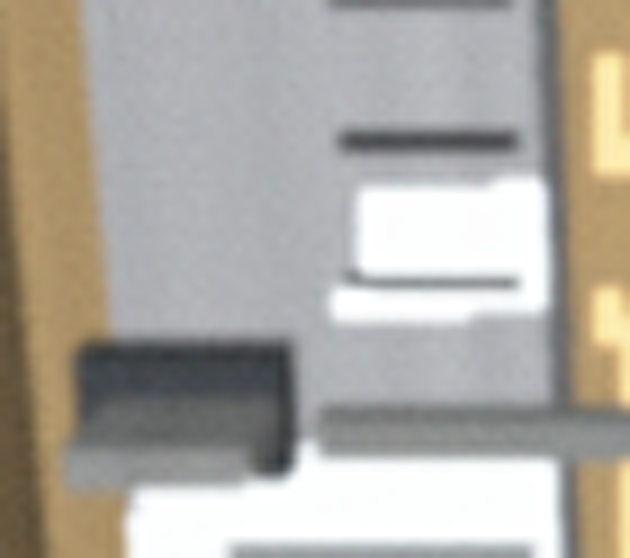

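Call:
carry_out(steps=[[[0, 0.07, 0], 0, 1], [[0, 0, 0], 0, 1], [[0, 0, 0], 0, 1], [[0, 0, 0], 0, 1], [[0, 0, 0], 0, 1]])

```text
time: 9.3
position: [0.5868, 0.1402, 0.0681]
tool_rot: [0.999, -0.03, 0.014, -0.002]
ft_force: [1.2, -2.6, -0.5]
grip_width: 0.0259
```

```bash
python3 m.py w7; python3 - <<'E'
from h import *
c=shot("side","s7",crop=(140,100,360,260),scale=3.5)
a=R.from_euler('z',-4,degrees=True).as_matrix()
print([proj(c,np.array([.4517,.1085,.062])+a@[0,s,0]) for s in(-.06,.06)])
E
```

```text
[0.5868 0.1402 0.0681] 0.025871514964158984 [ 1.23221734 -2.6083987  -0.53860448]
fin [(198, 125), (199, 74), (200, 58), (201, 68), (202, 72), (203, 73), (204, 77), (205, 92), (206, 102), (207, 102), (208, 102), (209, 106), (210, 122), (211, 141), (212, 148), (213, 148), (214, 161), (215, 209), (216, 231), (217, 236), (218, 242), (219, 243)]
p [(198, 180), (199, 178), (200, 180), (201, 179), (202, 179), (203, 177), (204, 162), (205, 129), (206, 120), (207, 137), (208, 142), (209, 141), (210, 170), (211, 238), (212, 253), (213, 253), (214, 253), (215, 253), (216, 253), (217, 253), (218, 253), (219, 254)]
p3 [(198, 180), (199, 180), (200, 179), (201, 180), (202, 181), (203, 178), (204, 162), (205, 130), (206, 121), (207, 136), (208, 143), (209, 141), (210, 170), (211, 237), (212, 253), (213, 253), (214, 253), (215, 253), (216, 253), (217, 253), (218, 253), (219, 254)]
205 fin 0.20428434236865772 ptr 0.20194061186166118
210 fin 0.20118361715318306 ptr 0.19870808300894305
215 fin 0.19804977235089427 ptr 0.1954409512433791
[(np.float64(199.98581739772467), np.float64(211.21120524236704)), (np.float64(187.89818817026634), np.float64(192.04660200281995))]
```

View pics/s7.png

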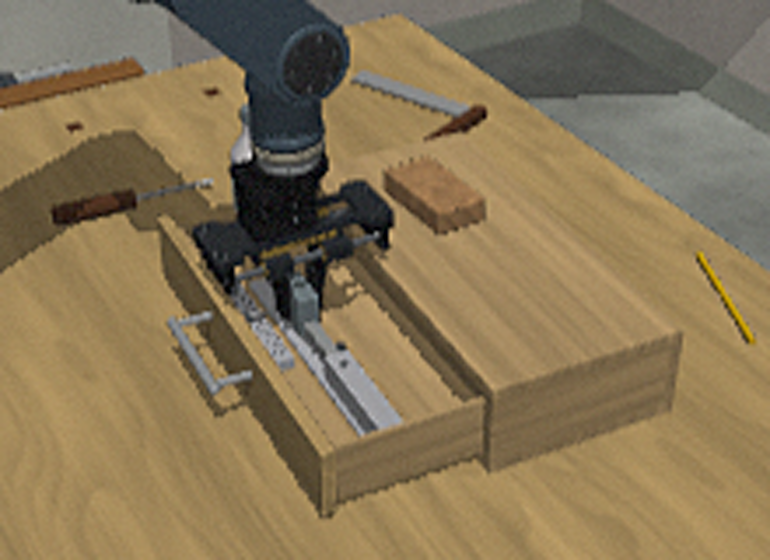

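```bash
python3 -c "
from rig import robot
print(robot.get_obs()['grip_width'],robot.get_obs()['position']); print(robot.hand_in())"
```

```text
0.02591326065134867 [0.58684435 0.14020774 0.06811509]
the job is handed in; nothing more can be done
None
```

I pulled the drawer out by its handle to its stop, squeezed the lock button, and drew the gauge head out about 61 mm to the marker. The job was handed in at about 9.5 s, with the arm still holding the head there.

**What the last checks showed:**
- **Alignment:** the close wrist picture put the pointer and the marker fin at the same y in the chest's axes, within about 0.1 to 0.3 mm. That is about as fine as the picture can be read.
- **Button:** the finger opening was 25.9 mm, against 26.5 mm with the button fully in. The gripper read about 0.8 mm low on the handle bar too, so I take the button to be fully pressed. The grip is 20 N.
- **Drawer:** the pull force jumped to about 10 N at roughly 107 mm of travel, which I took as the stop. In the last side picture the handle was still where it stood then, within about 2 mm.
- **Things lying around:** the sanding block and screwdriver looked unmoved in the last side picture. The glue bottle was mostly hidden behind the gripper and the clamp was outside the crop, but the arm worked well clear of both.

**Not checked or slightly off:**
- I did not tug the drawer again after releasing the handle to confirm it was still hard against its stop.
- The tool had picked up a small tilt: about 5° during the pull, under 2° at the end. It did not affect the grip.

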